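# Prop open the paint case in the marbling class

### The job

Two wooden flip-top cases lie on the table. Take the larger one by the carrying handle on its lid and raise the lid nearly as far as it goes, until the folding brass stay on its side snaps straight and locks, then let the lid settle back onto the stay and let go, so that it stays open by itself. Leave the smaller case shut.

Things in the scene. Friction and masses are not known exactly. Their poses are not given: they have to be found in the camera images.
- case_handle (a point): Middle of the handle bar of the larger wooden case (200 deep, 280 wide, 84 mm high shut; fixed). Rigid steel bow on the lid's front edge, in the lid's plane: round bar 14 mm thick, 110 long, 55 out from the edge (48 clear), 72 mm above the table, lid shut. Axes (lid shut): x level from bar to hinge, y along the bar, z up. It turns with the lid; the bar can pivot in fingers that keep pointing down.
- case_lid (a joint): Larger case's lid angle, rad: 0 shut, 1.31 at its open stop. Hinge line parallel to the bar, 255 mm beyond it along x and 12 mm lower (lid shut). Lid about 0.5 kg on a free hinge: let go unlocked, it falls shut. Held above about 1.12, the sprung stay snaps over and locks by itself within 0.5 s; let down again, the lid rests on it at about 1.04.
- case_knee (a joint): Knee of the two-link brass folding stay on the outside of the larger case (the side at -y of the handle's axes), rad: 0 folded with the lid shut, 2.63 links in line, 2.78 past centre and locked at its stop. It straightens by itself as the lid rises.
- pencils_lid (a joint): Lid angle of the smaller wooden case, rad, 0 shut: it must stay shut. That case is 140 mm deep, 190 mm wide, 63 mm high, with a similar handle but no stay.

How it is judged:
By the outcome, as a careful person would: the job done as asked, in the order asked, and still so for the second after the job is handed in, with the robot touching nothing.
It also fails if it takes over 40 s, if anything falls off the work surface, if the arm or the gripper's body presses on something with over 40 N, if the wrist force passes 120 N, or if a joint passes its speed limit or range.

### The arm

A 7-joint arm with a two-finger parallel gripper is mounted at the origin on the work surface. World frame = base frame: x ahead of the robot, y to its left, z up, the work surface at z = 0. Lengths are in mm, angles in rad, forces in N, time in s.
With the tool pointing down it reaches from about 400 to 900 mm from the base axis. Payload 5.5 kg.
Tool frame: the origin (TCP) lies midway between the tips of the shut fingers; the grasp point (between the pads) lies 19 mm behind it; y points along the fingers, z is the direction in which the jaws open and shut, and the axes are right-handed (so a half turn about y gives the same grasp; the last joint's range is limited). The gripper opens to 85 mm and grips with 20 to 120 N. Pads are 22 mm wide; open, the fingers measure 114 mm over their backs; the gripper's body (76 mm by 85 mm) begins 54 mm behind the grasp point. The pads swing forward as they close: fully open they stand 13 mm farther back than shut.
Start: joints at [-1.067, 0.501, -0.427, 1.55, 0.221, 1.138, -0.21], TCP at [154.973, 631.255, 231.31] pointing down, gripper open.
Joint ranges: [-2.88, 2.88], [-0.31, 2.03], [-1.54, 1.56], [0.2, 2.42], [-1.41, 4.55], [0.19, 2.02], [-2.57, 2.57]. Speed limits (rad/s): [2.57, 2.57, 3.14, 3.14, 3.14, 3.14, 3.14].

### API

Orientations are given as a 3x3 rotation matrix whose columns are the frame's x, y, z axes.
In Python, from cell import ctrl gives the robot as it stands. The module is installed in compiled form; this text tells all that it offers.
- The arm moves only by the shell command python3 -m crank 'ROWS' [FORCE]. ROWS is JSON, a list of rows, each a list of 7 numbers: the shift along the world's x, y, z in m, then the turn, a rotation vector about the world's x, y, z in degrees, then the closure, from -1 (fully open) to 1 (shut), so that 0 is half open. In form: [[x, y, z, rx, ry, rz, claw], ...]. A call has exactly 10 rows; each row shifts and turns the commanded pose from where the row before left it; what a row does not reach is not made up. A row lasts 1/10 s, in which the tool goes at most 50 mm and 8.59 degrees, less where a joint would pass 70% of its speed; a pose out of reach is approached as far as the arm can. A call with a gripper value outside its range is refused whole. The fingers move at their own pace and stop on an object; FORCE is the grip in N (left out, the last holds). Time passes only in rows, so rows that do not move let the fingers close, or fill a call up. It gives the time, the measured TCP pose, the force and the opening at its end, in the units of the state.
- ctrl.sense(): the state, without advancing time (a new reading comes with each control period).
- ctrl.read_camera(name): name is "scene" or "side" or "wrist"; returns the picture (400x640x3 uint8, red, green, blue); there is no depth.
- ctrl.get_calibration(name): a dict with "intrinsics" (3x3 intrinsics, pixels), "cam_to_world" (4x4, takes a point from camera to world coordinates); the wrist camera has in their place "T_tool_cam" (4x4, takes a point from camera to tool coordinates, whose origin is the TCP and whose axes are the tool frame's). Camera axes: x right, y up, looking along -z (the intrinsics and any distortion apply to the point x, -y, -z); pixel columns grow to the right and rows downward; lengths in mm; the calibration is good to about 2 mm. A picture is of the moment at which its call begins: read the wrist's pose just before it. get_calibration takes no time and is no camera call.
- ctrl.finish_job(): hands the job in, once; it reports no verdict.
The state is a dict: "time": time; "joint_pos": joint angles; "joint_velocities": joint speeds; "joint_efforts": joint torques, N m; "tcp_pos": TCP position; "tcp_rot": TCP orientation; "force": force on the tool from outside, world axes, zero at the start; "wrist_torque": the same for the moment, N m; "finger_gap": finger opening in mm.
Only numpy, scipy, OpenCV 4.12 (cv2) and the standard library are available. Lean on these libraries where they do the work, as an engineer would, in place of code of your own. Each camera call takes 0.05 s, during which the arm holds its last target. There are 200 camera calls.

## Working session

There is one attempt and no reset: what is moved stays moved. The work goes in short steps, Python scripts to look and compute and a shell command to move; the robot and the scene stay as the last step left them, time stands still between calls to the robot, and variables do not carry over. Pictures are saved under pics/ and viewed, about 8 in all and at most 12, crops included, and the job is handed in when it is done.

```bash
mkdir -p pics; python3 - <<'E'
from cell import ctrl
import cv2,numpy as np
s=ctrl.sense();print(s)
for n in("scene","side"):
    cv2.imwrite(f"pics/{n}0.png",ctrl.read_camera(n)[:,:,::-1]);c=ctrl.get_calibration(n);print(n,{k:np.round(v,3).tolist() if hasattr(v,'__len__') and not isinstance(v,str) else v for k,v in c.items()})
c=ctrl.get_calibration("wrist");print(c)
E
```

```text
{'time': 0.0, 'joint_pos': array([-1.06684099,  0.50183489, -0.42676539,  1.55145836,  0.22077973,
        1.13828607, -0.21028129]), 'joint_velocities': array([ 0.00046736, -0.00072616, -0.00119807, -0.00076246, -0.00106193,
        0.00144164,  0.00118675]), 'joint_efforts': array([-7.96151580e-04, -5.69509649e+01, -5.81649989e+00, -2.80947125e+01,
        1.05542960e-02,  1.18271500e-02,  7.67641524e-06]), 'tcp_pos': array([154.86979886, 630.56629403, 230.2617055 ]), 'tcp_rot': array([[ 9.71168639e-01, -5.30282486e-04,  2.38392940e-01],
       [-2.38393519e-01, -1.86354037e-03,  9.71166853e-01],
       [-7.07379065e-05, -9.99998123e-01, -1.93622787e-03]]), 'force': array([ 0.20805049,  0.63109983, -0.23350999]), 'wrist_torque': array([ 0.0006653 , -0.00830107,  0.01814993]), 'finger_gap': 85.50363554109977}
scene {'intrinsics': [[470.966, 0.0, 313.648], [0.0, 470.966, 200.901], [0.0, 0.0, 1.0]], 'cam_to_world': [[0.554, -0.639, 0.534, 1157.428], [0.832, 0.413, -0.37, -472.002], [0.016, 0.649, 0.76, 901.776], [0.0, 0.0, 0.0, 1.0]]}
side {'intrinsics': [[458.754, 0.0, 329.932], [0.0, 458.754, 208.912], [0.0, 0.0, 1.0]], 'cam_to_world': [[-0.91, 0.315, -0.272, 277.656], [-0.415, -0.704, 0.576, 557.448], [-0.01, 0.637, 0.771, 968.219], [0.0, 0.0, 0.0, 1.0]]}
{'intrinsics': array([[326.97529515,   0.        , 318.28662045],
       [  0.        , 326.97529515, 201.23469382],
       [  0.        ,   0.        ,   1.        ]]), 'T_tool_cam': array([[ 4.63854482e-04, -9.46937276e-01, -3.21418077e-01,
        -8.23144645e+01],
       [-8.99422555e-04,  3.21417586e-01, -9.46937129e-01,
        -1.43073132e+02],
       [ 9.99999488e-01,  7.28331699e-04, -7.02605756e-04,
         3.31243023e-01],
       [ 0.00000000e+00,  0.00000000e+00,  0.00000000e+00,
         1.00000000e+00]])}
```

View pics/scene0.png

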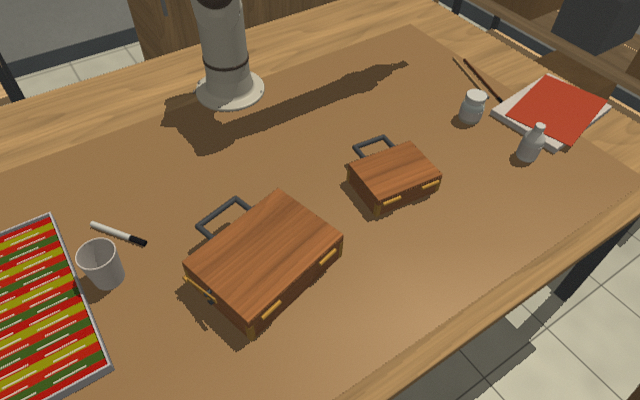

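View pics/side0.png

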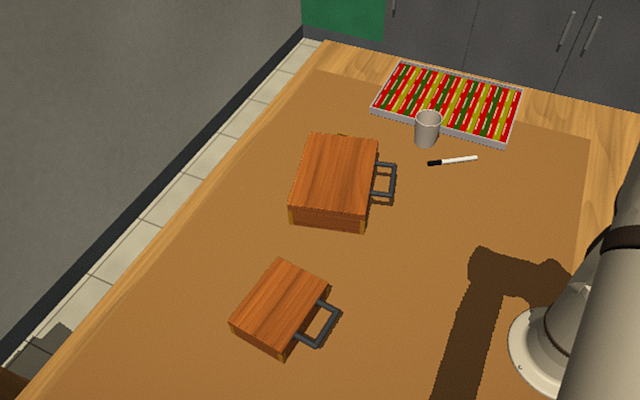

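The larger case is at scene lid corners (185,265), (279,190), (343,238), (250,325). Its handle bar runs from (197,223) to (237,198) in scene, and from (396,163) to (391,197) in side. The smaller case is at about (395,175) in scene. Next I'll cast rays for these points.

```bash
cat > h.py <<'E'
from cell import ctrl
import numpy as np,cv2
def cast(K,T,uv,z):
    d=T[:3,:3]@np.array([(uv[0]-K[0,2])/K[0,0],-(uv[1]-K[1,2])/K[1,1],-1]);o=T[:3,3]
    return o+d*(z-o[2])/d[2]
def cal(n,s=None):
    c=ctrl.get_calibration(n)
    if n!="wrist":return c["intrinsics"],c["cam_to_world"]
    T=np.eye(4);T[:3,:3]=s["tcp_rot"];T[:3,3]=s["tcp_pos"]
    return c["intrinsics"],T@c["T_tool_cam"]
E
python3 - <<'E'
from h import *
np.set_printoptions(precision=1,suppress=True)
for n,h,c in(("scene",[(198,223),(237,199)],[(185,265),(279,190),(343,238),(250,325)]),("side",[(395,163),(391,196)],[(310,132),(379,139),(366,221),(289,208)])):
    k=cal(n);H=[cast(*k,p,72) for p in h];C=[cast(*k,p,84) for p in c]
    print(n,*H,"mid",sum(H)/2,"corners",*C,"ctr",sum(C)/4)
    for i in range(4):
        d=C[(i+1)%4]-C[i];print(np.linalg.norm(d),np.degrees(np.arctan2(d[1],d[0])))
k=cal("scene");print("small",*[cast(*k,p,63) for p in[(347,173),(409,142),(442,176),(378,208),(356,150),(387,138)]])
E
```

```text
scene [ 489.2 -319.1   72. ] [ 473.5 -214.    72. ] mid [ 481.4 -266.5   72. ] corners [ 583.9 -388.9   84. ] [ 511.7 -123.1   84. ] [704.3 -78.9  84. ] [ 771.6 -341.5   84. ] ctr [ 642.9 -233.1   84. ]
275.503501273036 105.19929230768642
197.6590270424117 12.904968981143881
271.08188257188004 -75.62663257443789
193.6240092199244 -165.82552546796776
side [ 497.7 -334.2   72. ] [ 466.9 -215.8   72. ] mid [ 482.3 -275.    72. ] corners [ 762.2 -342.6   84. ] [ 568.7 -395.4   84. ] [ 492.6 -104.    84. ] [684.  -63.7  84. ] ctr [ 626.9 -226.4   84. ]
200.57283805821686 -164.73549701172973
301.1845130553543 104.6221647299414
195.50558633684972 11.889454938101084
289.6629638312172 -74.33398424432575
small [537.7  55.9  63. ] [534.9 260.7  63. ] [673.1 247.4  63. ] [667.5  49.8  63. ] [483.7 124.4  63. ] [491.3 221.7  63. ]
```

Estimate: bar middle at about (482,-270,72), yaw about 14.5°. I'll go above it by an outward arc, turning about -62° on the way.

```bash
python3 -m crank '[[0.035,-0.035,0,0,0,-6.2,-1],[0.035,-0.035,0,0,0,-6.2,-1],[0.035,-0.035,0,0,0,-6.2,-1],[0.035,-0.035,0,0,0,-6.2,-1],[0.035,-0.035,0,0,0,-6.2,-1],[0.035,-0.035,0,0,0,-6.2,-1],[0.035,-0.035,0,0,0,-6.2,-1],[0.035,-0.035,0,0,0,-6.2,-1],[0.035,-0.035,0,0,0,-6.2,-1],[0.035,-0.035,0,0,0,-6.2,-1]]' 30
python3 -m crank '[[-0.002,-0.048,0,0,0,0,-1],[-0.002,-0.048,0,0,0,0,-1],[-0.002,-0.048,0,0,0,0,-1],[-0.002,-0.048,0,0,0,0,-1],[-0.002,-0.048,0,0,0,0,-1],[-0.002,-0.048,0,0,0,0,-1],[-0.002,-0.048,0,0,0,0,-1],[-0.002,-0.048,0,0,0,0,-1],[-0.002,-0.048,0,0,0,0,-1],[-0.002,-0.048,0,0,0,0,-1]]' 30
python3 -c "
from cell import ctrl;print(ctrl.sense()['joint_pos'])"
```

```text
time: 1.1
tcp_pos: [505.9, 279.5, 231.2]
tcp_rot: [[0.241, -0.0, 0.97], [-0.97, -0.0, 0.241], [0.0, -1.0, -0.0]]
force: [0.2, 0.4, -0.3]
finger_gap: 85.4
time: 2.1
tcp_pos: [484.3, -200.4, 231.2]
tcp_rot: [[0.246, -0.0, 0.969], [-0.969, 0.0, 0.246], [-0.0, -1.0, -0.0]]
force: [1.5, -0.4, -0.4]
finger_gap: 85.1
[ 0.15124241  0.24660732  0.22221537  1.8838103  -0.06345728  1.01813698
  0.64852489]
```

```bash
python3 -m crank '[[0,-0.035,-0.01,0,0,0,0],[0,-0.035,-0.01,0,0,0,0],[0,0,-0.01,0,0,0,0],[0,0,-0.01,0,0,0,0],[0,0,-0.01,0,0,0,0],[0,0,0,0,0,0,0],[0,0,0,0,0,0,0],[0,0,0,0,0,0,0],[0,0,0,0,0,0,0],[0,0,0,0,0,0,0]]' 30
python3 - <<'E'
from h import *
s=ctrl.sense();im=ctrl.read_camera("wrist");cv2.imwrite("pics/w1.png",im[:,:,::-1])
np.savez("w1.npz",p=s["tcp_pos"],R=s["tcp_rot"])
E
```

```text
time: 3.1
tcp_pos: [485.3, -268.7, 181.9]
tcp_rot: [[0.246, 0.001, 0.969], [-0.969, -0.0, 0.246], [0.001, -1.0, 0.001]]
force: [-0.8, -0.5, 0.1]
finger_gap: 42.7
```

View pics/w1.png

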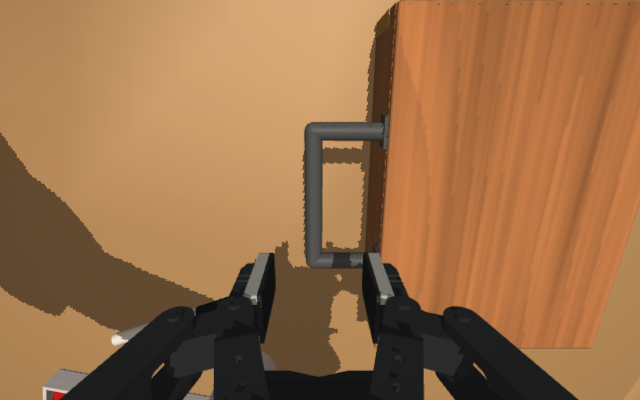

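The wrist view shows the bar vertical, from about (314,130) to (314,260), so the yaw fits. The lid's front edge runs from (398,5) to (382,330).

```bash
python3 - <<'E'
from h import *
d=np.load("w1.npz");k=cal("wrist",{"tcp_pos":d["p"],"tcp_rot":d["R"]})
a,b=cast(*k,(314,130),73),cast(*k,(314.5,260),73);m=(a+b)/2
print(a,b,m,np.linalg.norm(a-b),np.degrees(np.arctan2(*(a-b)[[1,0]])),m-d["p"])
for z in(84,):
  e,f=cast(*k,(398,5),z),cast(*k,(383,290),z);print(e,f,np.degrees(np.arctan2(*(e-f)[[1,0]])))
E
```

```text
[ 469.52998978 -216.51951156   73.        ] [ 496.64408306 -323.82615392   73.        ] [ 483.08703642 -270.17283274   73.        ] 110.6792191370451 104.18059742587855 [  -2.25957578   -1.46145651 -108.85168632]
[ 502.83838812 -124.84064283   84.        ] [ 559.17391726 -331.63137419   84.        ] 105.23914302970161
```

```bash
python3 -m crank '[[-0.001,-0.001,-0.022,0,0,0,0],[-0.001,-0.0005,-0.022,0,0,0,0],[0,0,-0.022,0,0,0,0],[0,0,-0.022,0,0,0,0],[0,0,-0.022,0,0,0,0],[0,0,-0.018,0,0,0,0],[0,0,0,0,0,0,0],[0,0,0,0,0,0,1],[0,0,0,0,0,0,1],[0,0,0,0,0,0,1]]' 30
python3 -m crank '[[0,0,0,0,0,0,1],[0,0,0,0,0,0,1],[0,0,0,0,0,0,1],[0,0,0,0,0,0,1],[0,0,0,0,0,0,1],[0,0,0,0,0,0,1],[0,0,0,0,0,0,1],[0,0,0,0,0,0,1],[0,0,0,0,0,0,1],[0,0,0,0,0,0,1]]' 40
```

```text
time: 4.15
tcp_pos: [481.9, -271.2, 54.4]
tcp_rot: [[0.244, -0.001, 0.97], [-0.97, -0.001, 0.244], [0.0, -1.0, -0.001]]
force: [-5.7, -0.4, 3.5]
finger_gap: 12.6
time: 5.15
tcp_pos: [481.9, -271.2, 54.4]
tcp_rot: [[0.244, -0.001, 0.97], [-0.97, -0.001, 0.244], [0.0, -1.0, -0.001]]
force: [-4.9, -0.4, 4.7]
finger_gap: 12.6
```

Gripped: the gap is 12.6 mm on the 14 mm bar. Next I'll work out the arc increments.

```bash
python3 - <<'E'
import numpy as np
t=np.r_[0:0.61:.06,0.66:1.21:.06,1.22]
p=0.047+t;r=255.3;u=np.array([.97,.244])
f=r*(np.cos(.047)-np.cos(p));z=r*(np.sin(p)-np.sin(.047))
P=np.c_[f*u[0],f*u[1],z]
for a,d,q in zip(t[1:],np.diff(P,axis=0),P[1:]):print(round(a,2),np.round(d,1),np.round(q,1))
E
```

```text
0.06 [ 1.1  0.3 15.3] [ 1.1  0.3 15.3]
0.12 [ 2.   0.5 15.2] [ 3.2  0.8 30.4]
0.18 [ 2.9  0.7 15. ] [ 6.1  1.5 45.5]
0.24 [ 3.8  0.9 14.8] [ 9.9  2.5 60.3]
0.3 [ 4.6  1.2 14.6] [14.5  3.6 74.8]
0.36 [ 5.5  1.4 14.2] [20.   5.  89.1]
0.42 [ 6.3  1.6 13.9] [ 26.2   6.6 102.9]
0.48 [ 7.1  1.8 13.5] [ 33.3   8.4 116.4]
0.54 [ 7.9  2.  13. ] [ 41.2  10.4 129.4]
0.6 [ 8.6  2.2 12.5] [ 49.8  12.5 141.9]
0.66 [ 9.3  2.3 11.9] [ 59.1  14.9 153.8]
0.72 [10.   2.5 11.3] [ 69.1  17.4 165.2]
0.78 [10.6  2.7 10.7] [ 79.7  20.  175.9]
0.84 [11.2  2.8 10. ] [ 90.9  22.9 185.9]
0.9 [11.8  3.   9.3] [102.7  25.8 195.2]
0.96 [12.3  3.1  8.6] [115.   28.9 203.8]
1.02 [12.8  3.2  7.8] [127.8  32.2 211.6]
1.08 [13.2  3.3  7. ] [141.   35.5 218.6]
1.14 [13.6  3.4  6.2] [154.6  38.9 224.7]
1.2 [13.9  3.5  5.3] [168.6  42.4 230. ]
1.22 [4.7 1.2 1.6] [173.3  43.6 231.6]
```

```bash
python3 -m crank '[[0.0011,0.0003,0.0153,0,0,0,1],[0.002,0.0005,0.0152,0,0,0,1],[0.0029,0.0007,0.015,0,0,0,1],[0.0038,0.0009,0.0148,0,0,0,1],[0.0046,0.0012,0.0146,0,0,0,1],[0.0055,0.0014,0.0142,0,0,0,1],[0.0063,0.0016,0.0139,0,0,0,1],[0.0071,0.0018,0.0135,0,0,0,1],[0.0079,0.002,0.013,0,0,0,1],[0.0086,0.0022,0.0125,0,0,0,1]]' 40
python3 - <<'E'
from h import *
im=ctrl.read_camera("scene");cv2.imwrite("pics/s2.png",im[:,:,::-1])
s=ctrl.sense();print(s["force"],s["wrist_torque"],s["joint_pos"])
E
```

```text
time: 6.15
tcp_pos: [528.8, -259.4, 196.1]
tcp_rot: [[0.243, -0.006, 0.97], [-0.97, -0.001, 0.243], [-0.001, -1.0, -0.006]]
force: [-9.0, -2.5, 2.4]
finger_gap: 12.4
[-14.30439493  -0.64028094   9.37378664] [-0.23446521  3.28531129 -0.02309985] [ 0.21614276  0.4033405   0.24457945  1.75406411 -0.10995684  1.00135852
  0.74818372]
```

View pics/s2.png

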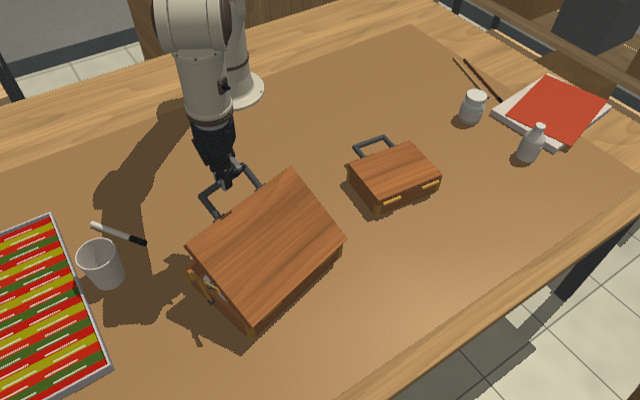

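The lid is rising with the bar in the fingers, and the forces are modest. The small case is still shut. I'll go on to about 1.2 rad.

```bash
python3 -m crank '[[0.0093,0.0023,0.0119,0,0,0,1],[0.01,0.0025,0.0113,0,0,0,1],[0.0106,0.0027,0.0107,0,0,0,1],[0.0112,0.0028,0.01,0,0,0,1],[0.0118,0.003,0.0093,0,0,0,1],[0.0123,0.0031,0.0086,0,0,0,1],[0.0128,0.0032,0.0078,0,0,0,1],[0.0132,0.0033,0.007,0,0,0,1],[0.0136,0.0034,0.0062,0,0,0,1],[0.0139,0.0035,0.0053,0,0,0,1]]' 40
python3 - <<'E'
from h import *
s=ctrl.sense();print(s["force"],s["wrist_torque"],s["tcp_pos"],s["finger_gap"])
E
```

```text
time: 7.2
tcp_pos: [651.4, -228.7, 287.6]
tcp_rot: [[0.245, 0.002, 0.97], [-0.97, -0.001, 0.245], [0.002, -1.0, 0.002]]
force: [-5.3, 0.1, 9.4]
finger_gap: 12.1
[-5.28694499  0.09351994  9.40318714] [0.01192862 1.47695774 0.05368266] [ 651.40535308 -228.65362311  287.58660359] 12.145861607206566
```

```bash
python3 -m crank '[[0,0,0,0,0,0,1],[0,0,0,0,0,0,1],[0,0,0,0,0,0,1],[0,0,0,0,0,0,1],[0,0,0,0,0,0,1],[0,0,0,0,0,0,1],[0,0,0,0,0,0,1],[0,0,0,0,0,0,1],[0,0,0,0,0,0,1],[0,0,0,0,0,0,1]]' 40
python3 - <<'E'
from h import *
a=ctrl.read_camera("scene")[100:350,120:420];
s=ctrl.sense();print(s["force"],s["finger_gap"])
cv2.imwrite("pics/s3.png",cv2.resize(a,None,fx=2.4,fy=2.4,interpolation=cv2.INTER_CUBIC)[:,:,::-1])
E
```

```text
time: 8.2
tcp_pos: [651.4, -228.6, 287.6]
tcp_rot: [[0.245, 0.003, 0.97], [-0.97, -0.001, 0.245], [0.002, -1.0, 0.003]]
force: [-4.6, 1.3, 12.2]
finger_gap: 12.3
[-5.60097746  1.25593974 11.65119017] 12.323440320821517
```

View pics/s3.png

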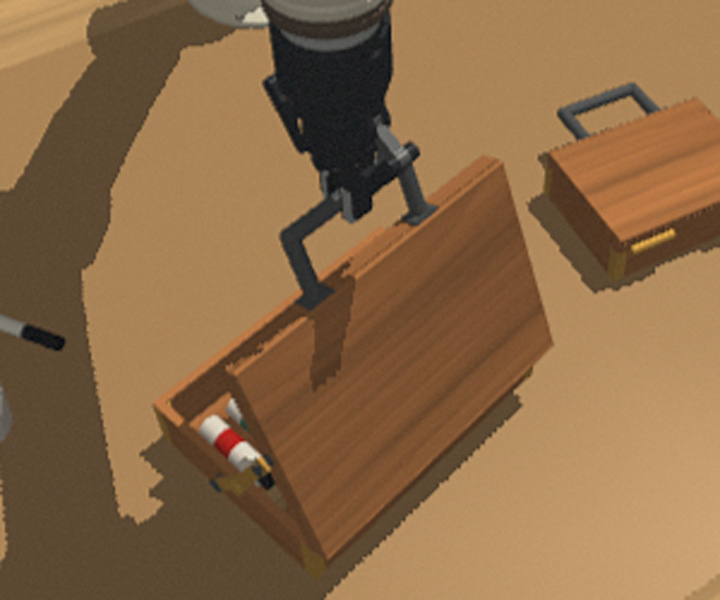

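The lid is at about 1.2 rad and has been held there for 1 s. The stay's folding can't be judged from this picture. I'll lower along the arc toward 1.05 and feel for the stay.

```bash
python3 -m crank '[[-0.007,-0.0017,-0.0026,0,0,0,1],[-0.007,-0.0018,-0.0027,0,0,0,1],[-0.0068,-0.0017,-0.003,0,0,0,1],[-0.0068,-0.0017,-0.0032,0,0,0,1],[-0.0065,-0.0016,-0.0034,0,0,0,1],[0,0,0,0,0,0,1],[0,0,0,0,0,0,1],[0,0,0,0,0,0,1],[0,0,0,0,0,0,1],[0,0,0,0,0,0,1]]' 40
python3 -m crank '[[-0.0022,-0.0005,-0.0012,0,0,0,1],[-0.0022,-0.0005,-0.0012,0,0,0,1],[-0.0022,-0.0005,-0.0013,0,0,0,1],[0,0,0,0,0,0,1],[0,0,0,0,0,0,1],[0,0,0,0,0,0,1],[0,0,0,0,0,0,1],[0,0,0,0,0,0,1],[0,0,0,0,0,0,1],[0,0,0,0,0,0,1]]' 40
```

```text
time: 9.25
tcp_pos: [617.5, -237.3, 272.4]
tcp_rot: [[0.245, 0.003, 0.97], [-0.97, -0.001, 0.245], [0.002, -1.0, 0.003]]
force: [-6.5, 0.7, 11.8]
finger_gap: 12.4
time: 10.25
tcp_pos: [613.9, -238.2, 270.5]
tcp_rot: [[0.246, 0.01, 0.969], [-0.969, -0.002, 0.246], [0.004, -1.0, 0.009]]
force: [-1.8, 1.1, 13.3]
finger_gap: 12.6
```

A commanded 6.6 mm of lowering moved the lid only 3.6 mm, and it stopped at about 1.04 rad. That agrees with the lid resting on the locked stay. I'll look once more before letting go.

```bash
python3 - <<'E'
from h import *
a=ctrl.read_camera("scene")[160:350,140:360];
cv2.imwrite("pics/s4.png",cv2.resize(a,None,fx=3,fy=3,interpolation=cv2.INTER_CUBIC)[:,:,::-1])
E
```

```text
(no output)
```

View pics/s4.png

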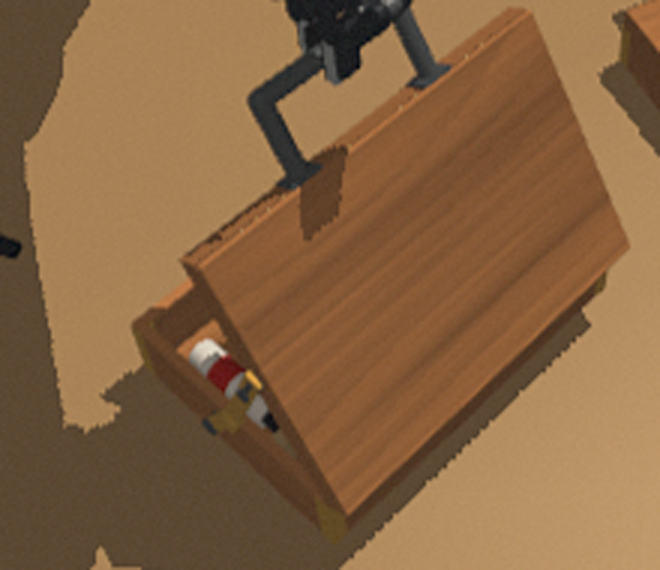

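The stay looks like one straight piece from (210,425) to (255,380). I'll ease off the preload and open the fingers part way.

```bash
python3 -m crank '[[0.0025,0.0006,0.0012,0,0,0,1],[0,0,0,0,0,0,0.6],[0,0,0,0,0,0,0.6],[0,0,0,0,0,0,0.4],[0,0,0,0,0,0,0.4],[0,0,0,0,0,0,0],[0,0,0,0,0,0,0],[0,0,0,0,0,0,0],[0,0,0,0,0,0,0],[0,0,0,0,0,0,0]]' 40
python3 - <<'E'
from h import *
im=ctrl.read_camera("wrist");cv2.imwrite("pics/w5.png",im[:,:,::-1])
E
```

```text
time: 11.3
tcp_pos: [613.3, -237.3, 266.0]
tcp_rot: [[0.245, -0.0, 0.969], [-0.969, 0.0, 0.245], [-0.0, -1.0, -0.0]]
force: [0.3, 0.4, 0.6]
finger_gap: 42.7
```

View pics/w5.png

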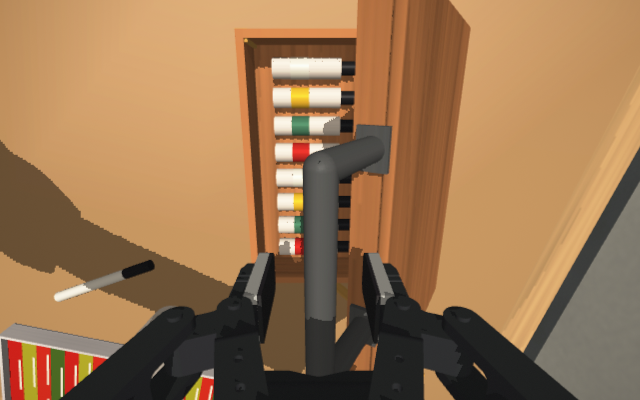

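The fingers are clear on both sides of the bar (bar at column 320) and the lid stands open by itself. I'll lift straight up, then move back.

```bash
python3 -m crank '[[0,0,0.01,0,0,0,0],[0,0,0.015,0,0,0,0],[0,0,0.02,0,0,0,0],[0,0,0.02,0,0,0,0],[0,0,0.02,0,0,0,0],[0,0,0.02,0,0,0,0],[-0.02,0,0.01,0,0,0,0],[-0.03,0,0,0,0,0,0],[-0.03,0,0,0,0,0,0],[-0.03,0,0,0,0,0,0]]'
python3 -m crank '[[0,0,0,0,0,0,0],[0,0,0,0,0,0,0],[0,0,0,0,0,0,0],[0,0,0,0,0,0,0],[0,0,0,0,0,0,0],[0,0,0,0,0,0,0],[0,0,0,0,0,0,0],[0,0,0,0,0,0,0],[0,0,0,0,0,0,0],[0,0,0,0,0,0,0]]'
python3 - <<'E'
from h import *
im=ctrl.read_camera("scene");cv2.imwrite("pics/s6.png",im[:,:,::-1])
E
```

```text
time: 12.35
tcp_pos: [502.5, -237.5, 382.8]
tcp_rot: [[0.245, 0.002, 0.969], [-0.969, -0.001, 0.245], [0.001, -1.0, 0.002]]
force: [-0.0, -0.2, 0.7]
finger_gap: 42.8
time: 13.35
tcp_pos: [503.3, -237.3, 381.0]
tcp_rot: [[0.245, -0.0, 0.969], [-0.969, 0.0, 0.245], [-0.0, -1.0, 0.0]]
force: [0.2, 0.2, -0.2]
finger_gap: 42.6
```

View pics/s6.png

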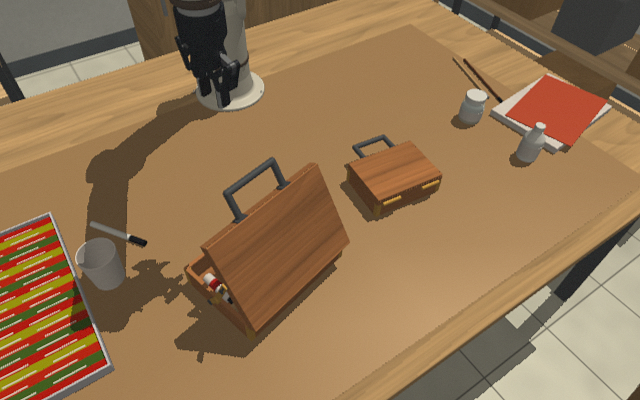

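The lid stands open by itself (handle at about (250,185)), the small case at (395,175) is shut, and the arm is clear. I'll hand in.

```bash
python3 -c "
from cell import ctrl;print(ctrl.finish_job())"
```

```text
the job is handed in; nothing more can be done
None
```

The larger case now stands open by itself on its stay, and the smaller case was never touched and is still shut. I gripped the handle bar, swung the lid up to about 1.2 rad and held it there for 1 s. I then lowered it until it came to rest at about 1.04 rad, let go and backed off, and handed in at about 13.4 s.

**Last checks:**
- **Resting on the stay:** on the final lowering the lid stopped short, moving 3.6 mm of the 6.6 mm commanded, at the angle expected for a locked stay.
- **Open after release:** the final picture, about 2 s after I let go, shows the lid still up. The arm was clear and the tool force about zero.
- **Forces:** the readings I took stayed below about 20 N.

**Less certain:** I could not see the stay's knee clearly enough to measure it. That it locked is judged from the lid's resting angle and from the lid staying up. The finger gap while gripping read about 12.5 mm on the 14 mm bar, but the grip held.

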